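# Set the eccentric guide and feed a blank through

## Robot

A 6-joint arm with a two-finger parallel gripper is mounted at the origin on the work surface. World frame = base frame: x ahead of the robot, y to its left, z up, the work surface at z = 0. Lengths are in m, angles in degrees, forces in N, time in s.
With the tool pointing down it reaches from about 0.325 to 0.775 m from the base axis. Payload 5.5 kg.
Tool frame: the origin (TCP) lies at the centre of the arm's flange, where the gripper is bolted on; the fingertips stand 182 mm ahead of it and the grasp point (between the pads) lies 163 mm ahead of it; z points along the fingers, y is the line along which they close (so a half turn about z gives the same grasp; the last joint's range is limited). The gripper opens to 88 mm and grips with 3 to 60 N. Pads are 20 mm wide; open, the fingers measure 115 mm over their backs; the gripper's body (75 mm by 178 mm) begins 61 mm behind the grasp point.
Start: joints at [-72.29, 5.22, 70.514, -0, 104.267, -3.249], TCP at [0.215, -0.56, 0.405] pointing down, gripper open.
Joint ranges: [-164.24, 164.24], [-49.07, 125.15], [9.68, 141.18], [-86.29, 266.29], [3.28, 154.24], [-151.56, 151.56]. Speed limits (degrees/s): [147.25, 147.25, 172.46, 180, 180, 180].

## Interface

Orientations are given as [roll, pitch, yaw] about the fixed x, y, z axes, in that order (R = Rz(yaw) Ry(pitch) Rx(roll)).
In Python, from station import r gives the robot as it stands. The module is installed in compiled form; this text tells all that it offers. Calls block until the motion is done:
- r.reach(position, orientation): joint-space move of the TCP to a pose.
- r.servo_line(position, rotation=None, speed=0.15): straight line of the TCP; rotation=None keeps the orientation; speed is the mean speed in m/s.
- r.move_joints(angles): joint-space move.
- r.let_go() and r.grab(squeeze=None): open the fingers fully, or close them until they stop; squeeze is the grip in N (None keeps the last).
- r.wait(seconds).
- r.inverse_kinematics(position, orientation): joint angles nearest the present ones, or None.
- r.sense(): the state.
- r.snapshot(name): name is "scene" or "side" or "wrist"; returns a dict with "frame" (420x560x3 uint8, red, green, blue), "fx", "fy", "cx", "cy" (pixels), "dist_coeffs" ([k1, k2, p1, p2, k3] as OpenCV has them; the pictures are not rectified), "R" (3x3) and "t" (3): a world point X has camera coordinates R X + t. Camera axes: x right, y down, z forward; pixel columns grow to the right and rows downward; lengths in m; the calibration is good to about 2 mm. A picture is of the moment at which its call begins. There is no depth.
A pose or a line that the arm cannot do raises r.IKError and nothing moves.
- r.hand_in(): hands the job in; it is judged then, once.
The state is a dict: "clock": time; "joints": joint angles; "joint_vel": joint speeds; "joint_torque": joint torques, N m; "tcp_pos": TCP position; "orientation": TCP orientation; "contact_force": force on the tool from outside, world axes, zero at the start; "torque": the same for the moment, N m; "opening": finger opening in m; "gripper_force": force on a finger pad.
Only numpy, scipy, OpenCV 4.12 (cv2) and the standard library are available. Lean on these libraries where they do the work, as an engineer would, in place of code of your own. Each camera call takes 0.05 s, during which the arm holds its last target. There are 200 camera calls.

## Task

On the jeweller's blank feeder, turn the eccentric guide by its bar until the bar lies in line with the lane, so that the gap is just wide enough for the brass blank to slide through. Then push the sprung pusher by its paddle fully home, so that the blank runs past the guide up to the end stop, and let the pusher spring all the way back. Do not touch the blank with the gripper, and leave the jar and the steel block beside the feeder where they stand.

Things in the scene. Friction and masses are not known exactly. Their poses are not given: they have to be found in the camera images.
- feeder: Grey base plate 225x120 mm, fixed. Origin on the bench; x = the way the pusher travels along the lane, y across, z up. Base spans x -128..98, y -55..65 mm; lane floor 25 mm above bench. Aluminium fence, face at y=-15; opposite rail, face at y=18, ends at x=3; both 11 mm high. Steel end stop: face at x=78, 14 mm high.
- guide (a joint): Angle (rad) of the eccentric guide about a vertical axis, + is counter-clockwise from above; 0 = bar along the feeder's x. Its roller (radius 12 mm, 9 mm off axis) leaves a gap to the fence of 33.5 + 9 sin(angle) mm: starts too tight for the blank (angle -1.25 to -0.7), right at 0. Range -1.45 to 0.6. Stiff (0.2 N m), stays where left.
- guide_bar (a point): Centre of the guide's dark steel bar, 56 mm long (its x), 12 mm wide, 24 mm high (47 to 71 mm above the bench, this point 59). On the turning axis, at x=15, y=30.5 mm of the feeder. Grip it from above across its 12 mm width; nothing else on the feeder but the paddle is higher than 39 mm.
- pusher (a joint): Travel (m) of the sprung pusher along the feeder's x: 0 at rest, 0.08 fully home on its stop. The spring needs 3 N at first, 9 N at the end, and returns the pusher when let go. Its 22 mm wide steel blade pushes the blank, which starts 2 to 6 mm in front of it.
- paddle (a point): Centre of the paddle's rear face, the one to push on: upright steel plate 44 mm wide, 46 mm high (44 to 90 mm above the bench, this point 67), 8 mm thick, on the pusher; at rest at x=-110, y=0 mm of the feeder. Its x points the way to push.
- blank: Flat brass blank, 44 mm along x, 30 mm wide, 6 mm thick, loose in the lane in front of the pusher. Origin at the centre of its underside: about x=-22 mm of the feeder at the start, 54 mm or more after a full push, 56 mm when touching the end stop.
- jar: Small amber glass jar with a steel cap, diameter 48 mm, 55 mm high, standing on the bench on the guide's side of the feeder. Leave alone. Origin at the centre of its underside.
- punch_block: Round steel block, diameter 52 mm, 40 mm high, standing on the bench on the fence's side of the feeder. Leave alone. Origin at the centre of its underside.
There are look-alikes about, which are no part of the job. What is shaped like the blank but black or blue is not meant.

How it is judged (in metres and radians):
On the way, in this order (a step that is already met when the one before it is completed fails the run):
1. the guide is set: bar in line with the lane within 0.3 rad, with the pusher not yet pushed (under 10 mm) (value of joint guide between -0.3 and 0.3 rad and value of joint pusher below 0.01 m), for 0.2 s.
2. the pusher is fully home (within 4 mm of its 80 mm stroke) with the blank up by the end stop (value of joint pusher above 0.076 m and x of blank in the frame of feeder above 0.048 m), for 0.05 s.
At the end, for the whole second after the job is handed in: The pusher has sprung back (within 10 mm of rest), the guide's bar is in line with the lane within 0.35 rad, and the blank lies flat and still in the lane with its front within 9 mm of the end stop (value of joint pusher below 0.01 m and value of joint guide between -0.35 and 0.35 rad and x of blank in the frame of feeder between 0.047 and 0.062 m and y of blank in the frame of feeder between -0.012 and 0.018 m and z of blank in the frame of feeder below 0.03 m and angle between blank's own z axis and vertical below 0.15 rad and linear speed of blank below 0.02 m/s); the robot touches nothing.
It fails at once if the gripper touches the blank (contact force between the fingers and blank above 0.5 N).
It fails at once if the jar is moved more than 20 mm (distance of jar from where it was at the start of the episode above 0.02 m).
It fails at once if the steel block is moved more than 20 mm (distance of punch_block from where it was at the start of the episode above 0.02 m).
It also fails if it takes over 48 s, if anything falls off the work surface, if the arm or the gripper's body presses on something with over 40 N, if the wrist force passes 120 N, or if a joint passes its speed limit or range.

## Working session

There is one attempt and no reset: what is moved stays moved. The work goes in short steps, each a Python script; the robot and the scene stay as the last script left them, time stands still between calls to the robot, and variables do not carry over. Pictures are saved under pics/ and viewed, at most 10 in all, crops included, and the job is handed in when it is done.

```bash
mkdir -p pics; cat > h.py <<'E'
import numpy as np,cv2
from station import r
def cam(n):
    s=r.snapshot(n); s['K']=np.array([[s['fx'],0,s['cx']],[0,s['fy'],s['cy']],[0,0,1.]]);s['d']=np.array(s['dist_coeffs'],float);s['R']=np.array(s['R']);s['t']=np.array(s['t']);return s
def ray(s,uv):
    p=cv2.undistortPoints(np.array([[uv]],float),s['K'],s['d'])[0,0]
    return -s['R'].T@s['t'], s['R'].T@np.array([p[0],p[1],1])
def onz(s,uv,z):
    o,d=ray(s,uv); return o+d*(z-o[2])/d[2]
def proj(s,X):
    return cv2.projectPoints(np.array(X,float).reshape(-1,3),cv2.Rodrigues(s['R'])[0],s['t'],s['K'],s['d'])[0].reshape(-1,2)
E
python3 - <<'E'
from h import *
import pickle
im=[]
for n in('scene','side'):
    s=cam(n);pickle.dump(s,open(n+'0.pkl','wb'));cv2.imwrite(f'pics/{n}0.png',s['frame'][:,:,::-1])
    print(n,-s['R'].T@s['t'],s['fx'])
print(r.sense()['clock'],r.sense()['orientation'])
E
```

```text
scene [ 1.12768773 -0.05614362  0.66279153] 506.65317104570136
side [0.3319237  0.50344875 0.62091252] 462.62533639490545
0.1 [-1.79901744e+02 -6.33894483e-03  2.09602151e+01]
```

View pics/scene0.png

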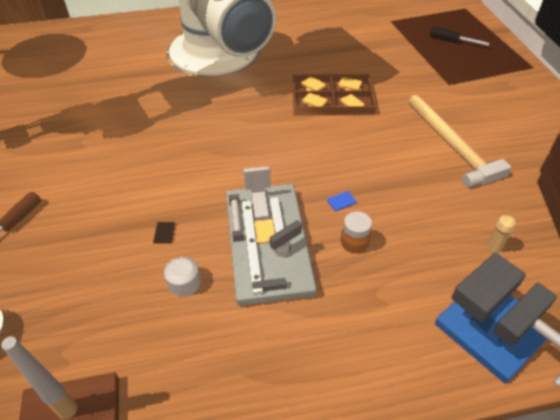

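View pics/side0.png

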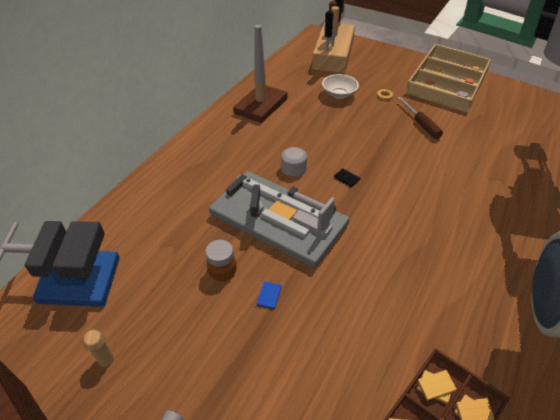

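The scene view shows the feeder at about (268,240), with its paddle at (257,178), bar at (286,235) and brass blank at (265,231). The jar is at (356,232) and the block at (182,276).

Look-alikes for the blank are the blue one (341,201), the black one (164,232) and the brass pieces in the tray (335,93). I choose the brass one in the lane and check it in a close crop. The end-stop block (268,285) could be mistaken for the bar, but the bar is the tall dark one at (286,235).

```bash
python3 - <<'E'
import pickle,cv2,numpy as np
def crop(n,x,y,w,h,k):
    s=pickle.load(open(n+'0.pkl','rb'));c=s['frame'][y:y+h,x:x+w,::-1];return cv2.resize(c,None,fx=k,fy=k,interpolation=cv2.INTER_CUBIC)
cv2.imwrite('pics/c1.png',crop('scene',215,160,110,150,4))
cv2.imwrite('pics/c2.png',crop('side',200,165,160,105,5))
E
```

```text
(no output)
```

View pics/c1.png

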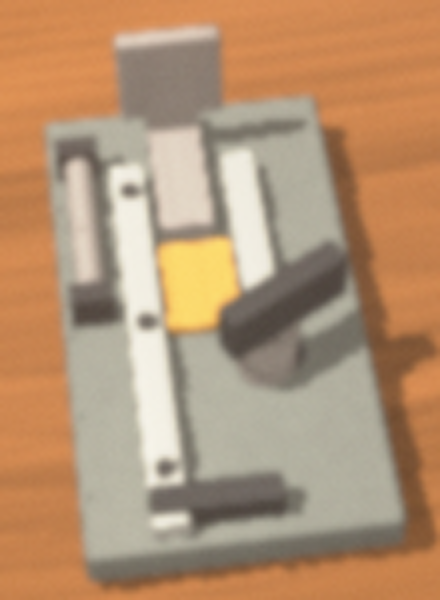

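View pics/c2.png

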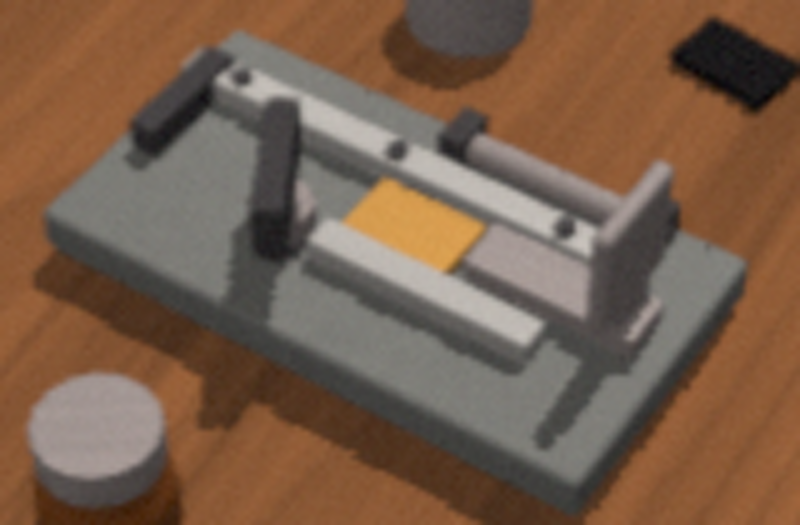

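The crops confirm the brass blank in the lane in front of the blade, the dark bar (crop1 about (285,290)) and the paddle (crop1 (167,75)). The base-top corners are clear in both views, so I fit the feeder pose from those.

```bash
python3 - <<'E'
from h import *
import pickle
from scipy.optimize import least_squares
S={n:pickle.load(open(n+'0.pkl','rb')) for n in('scene','side')}
f=np.array([[-128,-55],[-128,65],[98,65],[98,-55]])/1e3
px={'scene':np.array([[46,124],[314,97],[405,525],[87,563]])/4+[215,160],'side':np.array([[745,262],[578,488],[48,215],[237,32]])/5+[200,165]}
G={n:np.array([onz(S[n],p,.025)[:2] for p in px[n]]) for n in S}
def tr(v,q): c,s=np.cos(v[2]),np.sin(v[2]); return q@np.array([[c,s],[-s,c]])+v[:2]
for names in (['scene'],['side'],['scene','side']):
    o=least_squares(lambda v:np.concatenate([(tr(v,f)-G[n]).ravel() for n in names]),[.5,-.1,0]);v=o.x
    print(names,v[:2],np.degrees(v[2]),np.round(o.fun*1e3,1))
np.save('pose.npy',v)
bar=tr(v,np.array([[.015,.0305]]))[0];pad=tr(v,np.array([[-.11,0.]]))[0];print('bar',bar,'pad',pad)
for n,e,k,off in(('scene',[[338,247],[227,320]],4,[215,160]),('side',[[283,103],[270,213]],5,[200,165])):
    a,b=[onz(S[n],np.array(p)/k+off,.071)[:2] for p in e]
    d=a-b;print(n,'mid',(a+b)/2,'len',np.hypot(*d),'ang rel',(np.degrees(np.arctan2(d[1],d[0]))-np.degrees(v[2])+90)%180-90)
for c,z,n in(([356,220],.055,'scene'),([220,252],.055,'side'),([181,268],.04,'scene'),([294,156],.04,'side')): 
    print(n,onz(S[n],c,z))
E
```

```text
['scene'] [0.63566451 0.0141357 ] -3.841358859031129 [-0.7 -0.7 -1.1  0.9  0.9  1.1  0.9 -1.4]
['side'] [0.63146366 0.01519065] -3.409271007854804 [-3.3 -1.4 -2.1  1.1  3.4  1.9  2.  -1.6]
['scene', 'side'] [0.63356403 0.01466273] -3.6268742450885774 [-2.7 -0.6 -3.5  1.  -1.4  2.  -1.  -0.5 -1.4 -1.4  0.3  1.1  5.7  1.
  3.8 -2.5]
bar [0.65046337 0.04415277] pad [0.52378434 0.02162118]
scene mid [0.65154152 0.04361769] len 0.055013759205259756 ang rel -57.95505458860066
side mid [0.64778261 0.04488937] len 0.052789900798607535 ang rel -59.00790896612902
scene [0.64022964 0.15909989 0.055     ]
side [0.63937494 0.16345045 0.055     ]
scene [ 0.66467279 -0.11994961  0.04      ]
side [ 0.65963875 -0.11324942  0.04      ]
```

```bash
python3 - <<'E'
from h import *
import pickle
r.reach([.650,.044,.34],[180,0,-62]);s=cam('wrist');pickle.dump(s,open('w.pkl','wb'))
cv2.imwrite('pics/w0.png',s['frame'][:,:,::-1])
q=r.sense();print(q['joints'],q['tcp_pos'],q['clock']);print(proj(s,[.650,.044,.071]))
a=np.radians(-62);print(proj(s,[[.650+k*.028*np.cos(a),.044+k*.028*np.sin(a),.071] for k in(-1,1)]))
E
```

```text
Traceback (most recent call last):
station.IKError: the arm cannot take that pose within its joint ranges
```

```bash
python3 - <<'E'
from h import *
import pickle
r.reach([.650,.044,.34],[180,0,118]);s=cam('wrist');pickle.dump(s,open('w.pkl','wb'))
cv2.imwrite('pics/w0.png',s['frame'][:,:,::-1])
q=r.sense();print(q['joints'],q['tcp_pos'],q['clock'],r.inverse_kinematics([.65,.044,.23],[180,0,176.4]));print(proj(s,[.650,.044,.071]))
a=np.radians(-62);print(proj(s,[[.650+k*.028*np.cos(a),.044+k*.028*np.sin(a),.071] for k in(-1,1)]))
E
```

```text
[ 7.98303522e-01  1.30050494e+01  6.84449387e+01 -1.13333190e-02
  9.85418660e+01 -2.71158754e+01] [0.65003562 0.04302811 0.34010947] 2.7917 [  0.88104971  15.01738753  77.33381064   0.          87.64880183
 -85.51895029]
[[283.15991344 216.94015052]]
[[283.07743648 183.34579452]
 [283.23730643 248.66112445]]
```

View pics/w0.png

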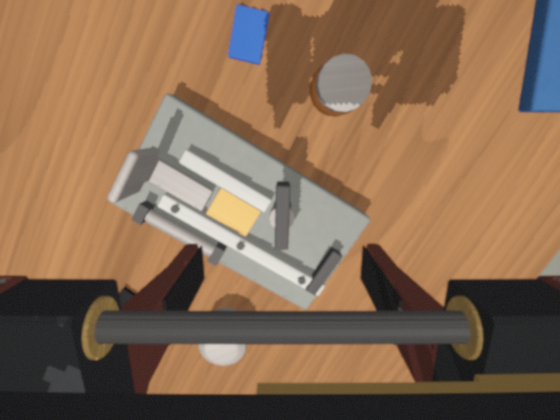

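The wrist view shows the bar from (283,183) to (283,249), matching my prediction within a pixel. Gripping and turning next.

```bash
python3 - <<'E'
from h import *
import pickle
s=pickle.load(open('w.pkl','rb'))
A,B,C,D=[onz(s,p,.025)[:2] for p in([109,200],[170,96],[368,216],[307,307])]
for d in(C-B,D-A):print(np.hypot(*d),np.degrees(np.arctan2(d[1],d[0])))
print((A+B+C+D)/4)
r.servo_line([.650,.044,.232],speed=.1);q=r.sense();print(q['tcp_pos'],q['contact_force'])
r.grab(15);q=r.sense();print(q['opening'],q['gripper_force'],q['contact_force'],q['torque'],q['clock'])
E
```

```text
0.2142131749622745 -3.2887843702850357
0.22642340504124342 -3.172930637965111
[0.61719759 0.02029618]
[0.65027669 0.04400392 0.23315807] [-0.1534557  -0.2592958  -0.58052838]
0.012593451949270947 14.926764070987701 [-2.92530176 -0.82017704  1.09027005] [-0.17199754  0.35289263 -0.20548268] 5.1667
```

Gripped at 12.6 mm with low side force. Turning about 58.5° counter-clockwise in steps.

```bash
python3 - <<'E'
from h import *
r.grab(45)
for y in np.linspace(118,176.5,7)[1:]:
    r.servo_line([.650,.044,.232],[180,0,y],speed=.1)
    q=r.sense();print(round(y,1),np.round(q['orientation'],1),np.round(q['contact_force'],1),np.round(q['torque'],2),round(q['opening'],4),round(q['clock'],2))
r.wait(.3);q=r.sense();print(q['orientation'],q['contact_force'],q['clock'])
r.let_go();r.servo_line([.650,.044,.34],speed=.15);r.wait(.2)
s=cam('wrist');cv2.imwrite('pics/w1.png',s['frame'][:,:,::-1])
import pickle;pickle.dump(s,open('w1.pkl','wb'));print(r.sense()['clock'])
a=np.radians(-3.5);print(proj(s,[[.650+k*.028*np.cos(a),.044+k*.028*np.sin(a),.071] for k in(-1,1)]))
E
```

```text
127.8 [-179.9   -0.   127.8] [-5.8 -2.   3.1] [-0.37  0.74  0.17] 0.0115 5.7
137.5 [-179.9   -0.   137.5] [-6.4 -2.4  3. ] [-0.41  0.87  0.19] 0.0116 6.02
147.2 [-1.799e+02 -1.000e-01  1.473e+02] [-5.7 -3.3  2.2] [-0.5   0.93  0.17] 0.0114 6.33
157.0 [-1.799e+02 -1.000e-01  1.570e+02] [-7.3 -4.4  3.9] [-0.45  0.98  0.2 ] 0.0118 6.65
166.8 [-1.799e+02 -1.000e-01  1.668e+02] [-6.6 -5.3  3.8] [-0.61  1.04  0.18] 0.0115 6.97
176.5 [-1.799e+02 -1.000e-01  1.765e+02] [-7.2 -4.6  3.9] [-0.7   1.03  0.23] 0.0117 7.28
[-1.79870080e+02 -1.50756886e-01  1.76489791e+02] [-7.47492056 -5.25503151  3.5595692 ] 7.5833
9.9333
[[282.47426788 186.37124322]
 [282.56565996 251.86966905]]
```

View pics/w1.png

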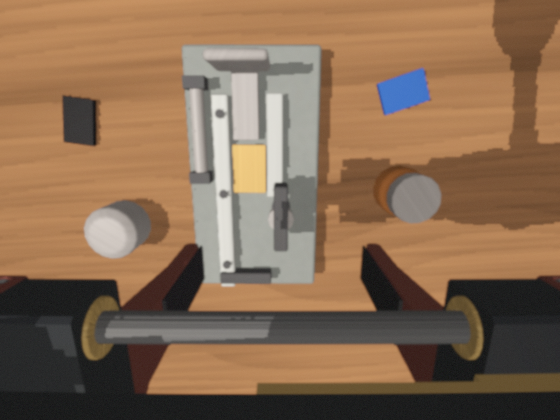

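The wrist view shows the bar at (281,183)–(280,250), parallel to the fence, so the guide is set. Next I push the paddle with closed fingers, watching the force.

```bash
cat > p.py <<'E'
from h import *
O=np.array([.633,.0146]);a=np.radians(-3.5);u=np.array([np.cos(a),np.sin(a)])
def P(x,z): return [*(O+u*x),z]
def F(): return float(np.dot(r.sense()['contact_force'][:2],u))
E
python3 - <<'E'
from p import *
r.grab(10)
r.servo_line(P(-.155,.34),[180,0,176.5],speed=.2)
r.servo_line(P(-.155,.236),speed=.15);r.wait(.2)
f0=F();q=r.sense();print('f0',f0,q['opening'],q['clock']);x=-.125;r.servo_line(P(x,.236),speed=.1);L=[]
while x<-.028:
    x+=.004 if x<-.05 else .0015
    r.servo_line(P(x,.236),speed=.05);f=F()-f0;L.append((round(x,4),round(f,1)))
    if f<-16:break
r.wait(.15);q=r.sense();print(L,(np.array(q['tcp_pos'][:2])-O)@u,F()-f0,q['contact_force'],q['clock'])
s=cam('side');cv2.imwrite('pics/s1.png',cv2.resize(s['frame'][150:290,180:370,::-1],None,fx=4,fy=4))
E
```

```text
f0 -1.0678075423251399 0.0006755490341319158 13.3333
[(-0.121, 1.4), (-0.117, -2.4), (-0.113, -2.0), (-0.109, -3.2), (-0.105, -2.7), (-0.101, -3.0), (-0.097, -3.2), (-0.093, -4.3), (-0.089, -4.2), (-0.085, -4.2), (-0.081, -4.6), (-0.077, -4.7), (-0.073, -6.2), (-0.069, -6.1), (-0.065, -5.6), (-0.061, -6.9), (-0.057, -7.2), (-0.053, -6.6), (-0.049, -5.7), (-0.0475, -7.1), (-0.046, -6.6), (-0.0445, -7.4), (-0.043, -7.9), (-0.0415, -8.0), (-0.04, -8.3), (-0.0385, -14.5), (-0.037, -21.2)] -0.03938632913076438 -20.566685847954343 [-21.63720694   0.61662735  12.14213543] 20.6833
```

View pics/s1.png

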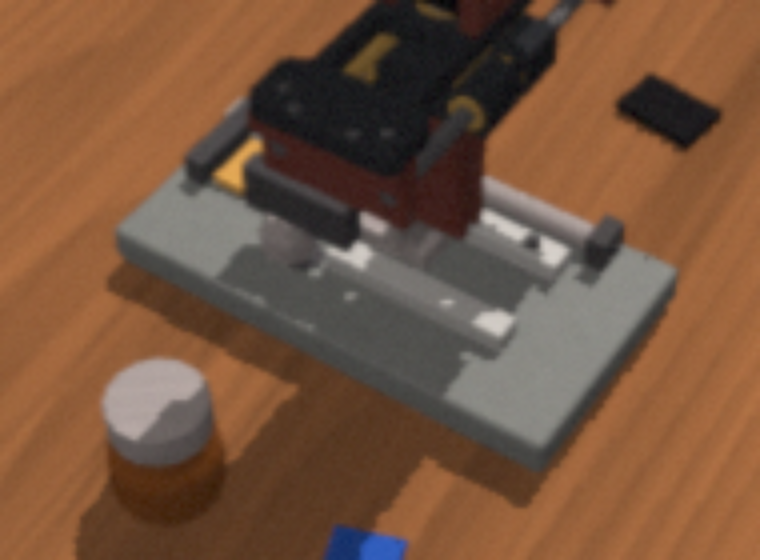

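The force jumped from 8 to 21 N, which means the hard stop. The picture shows the blank at crop (240,165), close to the end stop. Retreating now so the pusher springs back, then verifying.

```bash
python3 - <<'E'
from p import *
r.servo_line(P(-.155,.236),speed=.06)
r.servo_line(P(-.17,.34),speed=.15);r.wait(.3)
s=cam('scene');q=r.sense();print(q['contact_force'],q['clock'])
m=cv2.inRange(cv2.cvtColor(s['frame'],cv2.COLOR_RGB2HSV),(18,130,120),(32,255,255));m[:170]=0
m[:, :215]=0;m[:,330:]=0;m[310:]=0
ys,xs=np.nonzero(m);c=onz(s,[xs.mean(),ys.mean()],.031)[:2]-O;print(len(xs),'blank',c@u,c@[-u[1],u[0]])
cv2.imwrite('pics/e.png',cv2.resize(s['frame'][150:310,205:325,::-1],None,fx=3.7,fy=3.7))
E
```

```text
[-0.52621627 -0.54158614 -0.20067369] 24.05
404 blank 0.053554331931383856 0.0009496154076273304
```

View pics/e.png

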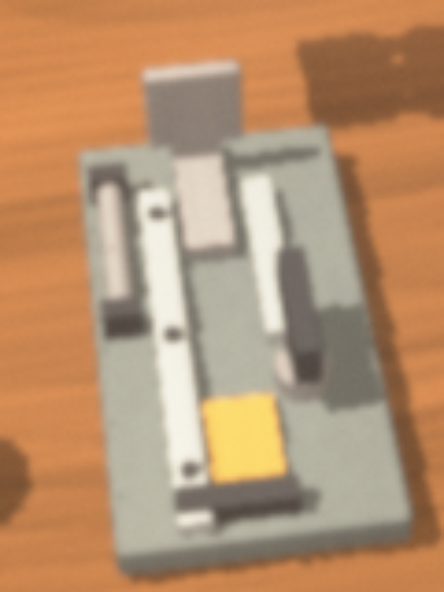

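The blank (crop (245,435)) lies flat against the end stop. The pusher is back at rest and the bar is in line with the lane.

```bash
python3 -c "
from station import r
print(r.hand_in())"
```

```text
the job is handed in; nothing more can be done
None
```

I handed the job in at about 24 s on the robot's clock: guide bar in line with the lane, blank up by the end stop (measured at x ≈ 54 mm), pusher sprung back, and the jar and block not touched; the hand-in call returned no verdict.

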